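# Shift a bench lathe's range lever from low through neutral to high

## Robot

A 6-joint arm with a two-finger parallel gripper is mounted at the origin on the work surface. World frame = base frame: x ahead of the robot, y to its left, z up, the work surface at z = 0. Lengths are in m, angles in rad, forces in N, time in s.
With the tool pointing down it reaches from about 0.375 to 0.9 m from the base axis. Payload 3.1 kg.
Tool frame: the origin (TCP) lies on the centre line of the jaws, within the pads' length; the fingertips stand robot.nose_length ahead of it and the grasp point (between the pads) lies 6 mm ahead of it (robot.nose_length is the distance from the TCP to the fingertips, in m); z points along the fingers, y is the line along which they close (so a half turn about z gives the same grasp; the last joint's range is limited). The gripper opens to 87 mm and grips with 3 to 60 N. Pads are 19 mm wide; open, the fingers measure 117 mm over their backs; the gripper's body (75 mm by 190 mm) begins 51 mm behind the grasp point.
Start: joints at [0.926, 0.527, 1.433, -0, 1.181, -0.178], TCP at [0.281, 0.558, 0.248] pointing down, gripper open.
Joint ranges: [-3.08, 3.08], [-0.75, 2.2], [0.22, 2.44], [-1.43, 4.57], [0, 2.65], [-2.85, 2.85]. Speed limits (rad/s): [2.79, 2.79, 3.14, 3.14, 3.14, 3.14].

## Interface

Orientations are given as a unit quaternion [x, y, z, w].
In Python, from rig import robot gives the robot as it stands.
- The arm moves only by the shell command python3 -m crank 'ROWS' [FORCE]. ROWS is JSON, one flat list of numbers, 7 for each row, row after row: the shift along the tool's x, y, z in mm, then the turn, a rotation vector about the tool's x, y, z in degrees, then the closure in counts, from 0 (fully open) to 255 (shut). In form: [x, y, z, ax, ay, az, fingers, x, y, z, ax, ay, az, fingers, ...]. A call has exactly 5 rows; each row is the pose to reach, as a shift and turn from the pose commanded when the call began, along the tool's axes at that moment; what a row does not reach only later rows make up. A row lasts 1/12 s, in which the tool goes at most 41.7 mm and 7.16 degrees, less where a joint would pass 70% of its speed; a pose out of reach is approached as far as the arm can. A call with a gripper value outside its range is refused whole. The fingers move at their own pace and stop on an object; FORCE is the grip in N (left out, the last holds). Time passes only in rows, so rows that repeat a pose let the fingers close, or fill a call up. It gives the time, the measured TCP pose, the force, the opening and the grip force at its end, in the units of the state.
- robot.get_obs(): the state, without advancing time (a new reading comes with each control period).
- robot.camera(name): name is "scene" or "top" or "wrist"; returns a dict with "pixels" (400x640x3 uint8, red, green, blue), "intrinsics" (3x3 intrinsics, pixels), "k1" (the pictures are not rectified: a ray, as slopes to the right and down, at radius r is drawn at 1 + k1 r^2 times it, then the intrinsics apply), "extrinsics" (4x4, takes a point from camera to world coordinates); the wrist camera has in their place "mount" (4x4, takes a point from camera to tool coordinates, whose origin is the TCP and whose axes are the flange's). Camera axes: x right, y down, z forward; pixel columns grow to the right and rows downward; lengths in m; the calibration is good to about 2 mm. A picture is of the moment at which its call begins: read the wrist's pose just before it. There is no depth.
- robot.hand_in(): hands the job in; it is judged then, once.
The state is a dict: "time": time; "q": joint angles; "joint_velocities": joint speeds; "joint_torque": joint torques, N m; "position": TCP position; "tool_rot": TCP orientation; "ft_force": force on the tool from outside, world axes, zero at the start; "moment": the same for the moment, N m; "grip_width": finger opening in m; "grip_force": force on a finger pad.
Only numpy, scipy, OpenCV 4.12 (cv2) and the standard library are available. Lean on these libraries where they do the work, as an engineer would, in place of code of your own. Each camera call takes 0.05 s, during which the arm holds its last target. There are 200 camera calls.

## Task

The lathe is stopped in low range and the next cut needs high. With the fingertips, push (do not grip) the range lever on the front of the headstock, the tall one with the ball knob, over towards the chuck, past the click at neutral and on until it is fully home in high, without leaning hard on it there, and take the hand away. Leave the short feed lever on the end cover as it is, and do not disturb the things lying on the headstock and the bench.

Things in the scene. Friction and masses are not known exactly. Their poses are not given: they have to be found in the camera images.
- lathe: Fixed bench lathe, 900 mm long, operator's side towards the robot. Origin under the headstock's middle at bench height; x away from the operator, y along the bed to the operator's left (away from the chuck), z up. Headstock x -100 to 100, y -120 to 120 mm, top (mat) z 243. End cover y 122 to 200, top z 230. Bed, carriage and tailstock lie to -y. Chip tray reaches to x -150.
- range_lever (a joint): Range lever's angle, rad: 0 = low (stop; leans 0.35 rad to lathe +y), 0.35 = neutral (upright, detent), 0.7 = high (second stop; leans to -y, at the chuck). Grows as the knob is pushed to lathe -y. A sprung roller holds all three: pushed at the knob, about 7 N to leave low, 5 N to leave neutral. Past about 0.21 it runs on to neutral by itself, past about 0.55 to high; short of that it goes back.
- range_knob (a point): Centre of the range lever's black ball knob, 34 mm in diameter, 140 mm from the pivot axis, 35 mm before the headstock's front face. 276 mm above the bench at low and high, 285 mm at neutral. Below it a steel arm 12 mm thick runs down and back to the pivot. Free space on both sides of it: 80 mm and more at its own height.
- range_pivot (a point): Point on the range lever's pivot axis at the headstock's front face, 145 mm above the bench; the axis runs along the lathe's x. Besides the two levers, only panel controls below 105 mm stick out of this face.
- guard_top (a point): Top of the clear arched guard over the chuck, 260 mm above the bench; it is fixed and begins 124 mm to the chuck side (lathe -y) of the lathe's origin.
- feed_lever (a joint): Angle of the short feed-reverse lever on the end cover, rad: 0 = upright, positive leans to lathe -y. It stays where it is left. Not to be moved.
- feed_grip (a point): Middle of the feed-reverse lever's black cylindrical grip, 18 mm in diameter, 30 mm tall, 121 mm before the lathe's origin; its top is at most 190 mm above the bench, well below the range knob. Not to be moved.
- chuck_key: Loose dark steel T-shaped chuck key lying on the headstock's mat, 108 mm long, cross bar 103 mm, rods 13 mm thick. Origin underneath, near its middle. Not to be moved.
- drill_chuck: Loose steel drill chuck standing on the headstock's mat, 42 mm in diameter, 56 mm tall. Origin at the centre of its underside. Not to be moved.
- oil_can: Loose copper oil can standing on the bench before the lathe, 72 mm in diameter, body 95 mm tall, thin spout up to 168 mm. Origin at the centre of its underside. Not to be moved.
- red_case: Loose red plastic case lying on the bench before the lathe, 140 x 200 x 53 mm. Origin at the centre of its underside. Not to be moved.

How it is judged:
On the way, in this order (a step that is already met when the one before it is completed fails the run):
1. the range lever has been pushed out of low and into neutral (value of joint range_lever above 0.28 rad), for 0.05 s.
2. the range lever has gone on past neutral, fully home in high (value of joint range_lever above 0.67 rad), for 0.3 s.
At the end, for the whole second after the job is handed in: The range lever rests fully home in high (joint over 0.67 of 0.70 rad) and stays there; the feed lever's grip is within 8 mm, and the chuck key, drill chuck, oil can and red case within 15 mm, of where they began (value of joint range_lever above 0.67 rad and velocity of joint range_lever below 0.05 rad/s and distance of feed_grip from where it was at the start of the episode below 0.008 m and distance of each of chuck_key, drill_chuck, oil_can, red_case from where it was at the start of the episode below 0.015 m); the robot touches nothing.
It fails at once if the range lever is gripped or forced (over 35 N between the robot and it) (contact force between any of the fingers, the arm and range_lever above 35 N).
It fails at once if the feed lever is moved (distance of feed_grip from where it was at the start of the episode above 0.012 m).
It fails at once if a loose thing is knocked, lifted or carried (distance of any of chuck_key, drill_chuck, oil_can, red_case from where it was at the start of the episode above 0.02 m).
It also fails if it takes over 35 s, if anything falls off the work surface, if the arm or the gripper's body presses on something with over 40 N, if the wrist force passes 120 N, or if a joint passes its speed limit or range.

## Working session

There is one attempt and no reset: what is moved stays moved. The work goes in short steps, Python scripts to look and compute and a shell command to move; the robot and the scene stay as the last step left them, time stands still between calls to the robot, and variables do not carry over. Pictures are saved under pics/ and viewed, at most 10 in all, crops included, and the job is handed in when it is done.

```bash
mkdir -p pics
cat > h.py <<'E'
import numpy as np, cv2
from rig import robot
from scipy.spatial.transform import Rotation as R
def ray(c,u,v,T=None):
    K=np.array(c["intrinsics"]);k=c["k1"]
    d=np.array([(u-K[0,2])/K[0,0],(v-K[1,2])/K[1,1]]);s=d.copy()
    for _ in range(30): s=d/(1+k*(s@s))
    E=np.array(c["extrinsics"]) if T is None else T
    r=E[:3,:3]@np.array([s[0],s[1],1]);return E[:3,3],r/np.linalg.norm(r)
def plane(o,r,z): return o+r*(z-o[2])/r[2]
def meet(a,b):
    (o,r),(p,s)=a,b
    t=np.linalg.lstsq(np.c_[r,-s],p-o,rcond=None)[0]
    x,y=o+r*t[0],p+s*t[1];return (x+y)/2,np.linalg.norm(x-y)
E
python3 - <<'E'
from h import *
for n in("scene","top"):
    c=robot.camera(n);cv2.imwrite(f"pics/{n}0.png",c["pixels"][:,:,::-1])
    print(n,np.round(np.array(c["extrinsics"]),3).tolist(),c["intrinsics"],c["k1"])
print(robot.get_obs(), robot.nose_length)
E
```

```text
scene [[0.582, 0.636, -0.506, 1.144], [0.813, -0.464, 0.352, -0.426], [-0.011, -0.617, -0.787, 1.181], [0.0, 0.0, 0.0, 1.0]] [[415.34892657   0.         321.99887041]
 [  0.         415.34892657 199.22937285]
 [  0.           0.           1.        ]] 0.00029467332855540897
top [[0.03, -0.998, 0.062, 0.426], [-1.0, -0.03, 0.006, 0.02], [-0.004, -0.062, -0.998, 1.532], [0.0, 0.0, 0.0, 1.0]] [[513.69844715   0.         325.98505135]
 [  0.         513.69844715 195.79296616]
 [  0.           0.           1.        ]] 0.009326955679236158
{'time': 0.1, 'q': array([ 9.26470254e-01,  5.28361745e-01,  1.43378914e+00,  1.34510254e-06,
        1.18143175e+00, -1.78493460e-01]), 'joint_velocities': array([ 0.00076168, -0.00142167, -0.00453353,  0.00080464,  0.00103698,
        0.000467  ]), 'joint_torque': array([ 3.09988154e-04, -4.40987313e+01, -1.77150643e+01,  6.35073963e-02,
        5.34385024e-02, -4.31701233e-05]), 'position': array([0.2803159 , 0.55791025, 0.24667174]), 'tool_rot': array([ 2.30816194e-01,  9.72996862e-01, -9.11719057e-04, -3.98469180e-04]), 'ft_force': array([-0.61772698, -0.54770414,  0.05438194]), 'moment': array([0.01981971, 0.03938424, 0.01338332]), 'grip_force': 0.0, 'grip_width': 0.08695589325050992} 0.025
```

View pics/scene0.png

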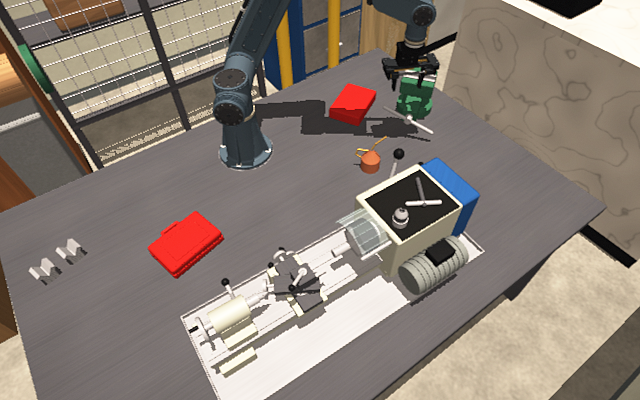

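View pics/top0.png

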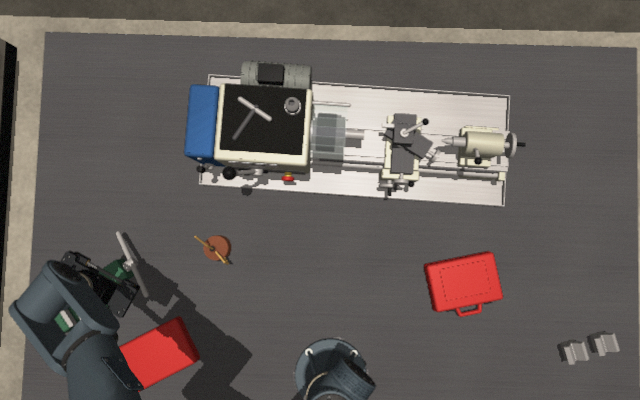

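The scene view shows the range knob at about (399,154), with the oil can at (370,160). The top view shows the knob at about (229,173), the feed grip at (201,169), the oil can at (216,248) and the mat over x 218–310, y 85–155.

Run:
```python
from h import *
S=robot.camera("scene");T=robot.camera("top")
def blob(c,u,v,w,th=60):
    p=c["pixels"][v-w:v+w+1,u-w:u+w+1].max(2).astype(int)
    n,l,s,ce=cv2.connectedComponentsWithStats((p<th).astype(np.uint8))
    for i in range(1,n):
        if s[i,4]>15: print(s[i],ce[i]+[u-w,v-w])
for th in (35,50): print("S",th);blob(S,399,154,12,th);print("T",th);blob(T,229,173,12,th);blob(T,201,169,9,th)
k,e=meet(ray(S,399,154),ray(T,229,173));print("knob",k,e)
# mat rectangle in top
p=T["pixels"].max(2);m=np.zeros_like(p);m[75:165,205:320]=(p[75:165,205:320]<45)
cs,_=cv2.findContours(m,0,2);c=max(cs,key=cv2.contourArea);r=cv2.minAreaRect(c);print(r)
b=cv2.boxPoints(r);P=np.array([plane(*ray(T,*q),.243) for q in b]);print(P.round(3).tolist(),P.mean(0))
for q in ((216,248),(195,237),(230,264)): print("can",plane(*ray(T,*q),.09))
print("feed",plane(*ray(T,201,169),.18))
big=np.hstack([cv2.resize(T["pixels"][60:210,180:330],(450,450),interpolation=2),cv2.resize(S["pixels"][110:250,320:460],(350,350),interpolation=2)[:, :] if 0 else cv2.resize(S["pixels"][130:230,340:420][:, :],(350,450),interpolation=2)])
cv2.imwrite("pics/z.png",big[:,:,::-1])
```

```text
S 35
[ 7  7 10 10 66] [398.3030303  153.78787879]
T 35
[  6   6  13  12 112] [229.02678571 172.61607143]
S 50
[ 7  7 10 10 79] [398.43037975 153.56962025]
T 50
[ 0  0  8  5 19] [219.42105263 163.89473684]
[  6   5  19  13 147] [229.89115646 171.8707483 ]
[ 5  0 14  4 28] [204.14285714 160.89285714]
[ 5  6  9  7 37] [200.72972973 169.13513514]
knob [0.55448058 0.26960163 0.27179394] 0.00225476959149187
((262.7284240722656, 118.80203247070312), (81.64911651611328, 65.6185302734375), 4.085616588592529)
[[0.618, 0.301, 0.243], [0.786, 0.296, 0.243], [0.777, 0.088, 0.243], [0.609, 0.094, 0.243]] [0.69766779 0.19449279 0.243     ]
can [0.36053956 0.33200614 0.09      ]
can [0.38942447 0.39211889 0.09      ]
can [0.31729674 0.29100317 0.09      ]
feed [0.57149121 0.36129203 0.18      ]
```

View pics/z.png

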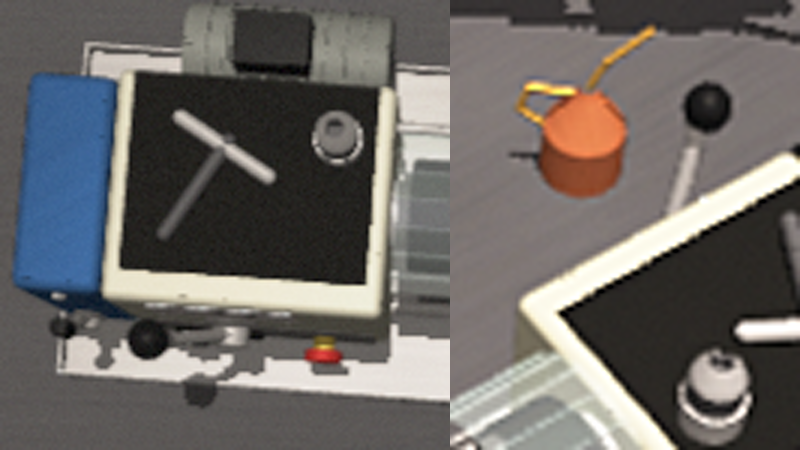

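The crop confirms the knob is leaning left (low), the feed grip is at its lower left, and the path from the left is clear above 0.2 m. The knob measures (0.5545, 0.2696, 0.272), which agrees with the stated height of 0.276. The lathe's yaw is about -2.2°. I'll rise first, then approach with the fingers shut.

```bash
python3 -m crank '[0,0,-40,0,0,0,255, -20,-5,-75,0,0,7,255, -55,-15,-80,0,0,14,255, -95,-25,-80,0,0,21,255, -135,-35,-80,0,0,28,255]' 10
python3 - <<'E'
from h import *
o=robot.get_obs();M=R.from_quat(o["tool_rot"]).as_matrix();print(o["position"],o["q"],o["ft_force"])
y=np.array([.038,.999,0]);t=np.array([.5545,.2696,.286])+.065*y
print("shift",M.T@(t-o["position"])*1e3, "turn",R.from_matrix(M.T@np.c_[y,[.999,-.038,0],[0,0,-1]]).as_rotvec(degrees=True))
E
```

```text
time: 0.62
position: [0.3862, 0.4661, 0.3288]
tool_rot: [0.461, 0.887, 0.001, 0.0]
ft_force: [0.6, 0.7, -0.2]
grip_width: 0.0619
grip_force: 0.0
[0.38619975 0.46611101 0.32882834] [ 6.94478000e-01  4.20024428e-01  1.38473512e+00 -2.85135135e-05
  1.33432709e+00  8.20513259e-02] [ 0.58449423  0.68530192 -0.23712249]
shift [-205.83893413   63.98799763   42.95185173] turn [ 0.13483298 -0.0564051  37.26819347]
```

```bash
python3 -m crank '[-38,12,0,0,0,7,255, -76,24,0,0,0,14,255, -114,36,0,0,0,21,255, -152,48,0,0,0,28,255, -188,59,0,0,0,35,255]'
python3 -m crank '[-10,0,0,0,0,2,255, -10,0,0,0,0,2,255, -10,0,0,0,0,2,255, -10,0,0,0,0,2,255, -10,0,0,0,0,2,255]'
python3 - <<'E'
from h import *
o=robot.get_obs();M=R.from_quat(o["tool_rot"]).as_matrix();print(o["position"],o["q"],o["ft_force"])
c=robot.camera("wrist");cv2.imwrite("pics/w1.png",c["pixels"][:,:,::-1])
T=robot.camera("top");p=cv2.resize(T["pixels"][60:260,130:330],(600,600),interpolation=2);cv2.imwrite("pics/t1.png",p[:,:,::-1])
y=np.array([.038,.999,0]);t=np.array([.5545,.2696,.286])+.04*y
print("shift",M.T@(t-o["position"])*1e3, "turn",R.from_matrix(M.T@np.c_[y,[.999,-.038,0],[0,0,-1]]).as_rotvec(degrees=True))
E
```

```text
time: 1.03
position: [0.5438, 0.3455, 0.3273]
tool_rot: [0.707, 0.707, -0.0, 0.0]
ft_force: [0.3, 1.0, -0.4]
grip_width: 0.0285
grip_force: 0.0
time: 1.45
position: [0.5411, 0.3386, 0.3276]
tool_rot: [0.716, 0.698, -0.0, -0.0]
ft_force: [0.2, -0.2, -0.7]
grip_width: 0.0016
grip_force: 0.0
[0.54109875 0.33855687 0.32763241] [3.84065094e-01 4.72212674e-01 1.29889624e+00 5.35012556e-04
 1.37079434e+00 4.10533180e-01] [ 0.22263733 -0.17332344 -0.68273552]
shift [-28.60499985  15.70702778  41.61445653] turn [-0.02842512 -0.02027948  0.65576444]
```

View pics/w1.png

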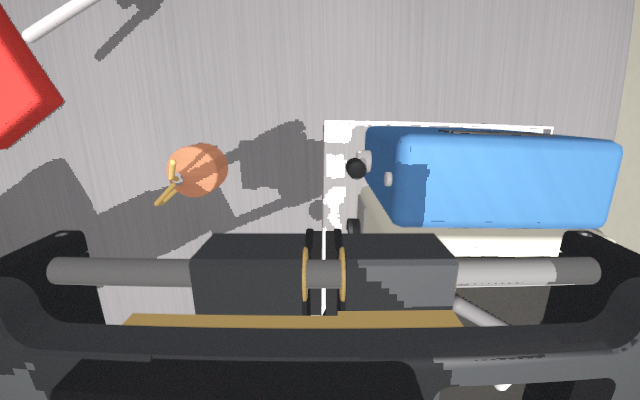

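The wrist view shows the knob peeking out at (355,228) behind the fingers, the feed grip well below at (357,168), and the oil can at (197,168), which is clear. I'll line up in x, go down and come near.

```bash
python3 -m crank '[0,8,14,0,0,0.7,255, 0,16,28,0,0,0.7,255, -4,16,41,0,0,0.7,255, -8,16,41,0,0,0.7,255, -12,16,41,0,0,0.7,255]'
python3 -m crank '[-4,0,0,0,0,0,255, -8,0,0,0,0,0,255, -8,0,0,0,0,0,255, -8,0,0,0,0,0,255, -8,0,0,0,0,0,255]'
python3 - <<'E'
from h import *
o=robot.get_obs();M=R.from_quat(o["tool_rot"]).as_matrix();print(o["position"],o["ft_force"])
S=robot.camera("scene");p=cv2.resize(S["pixels"][90:210,340:500],(800,600),interpolation=2);cv2.imwrite("pics/s1.png",p[:,:,::-1])
y=np.array([.038,.999,0]);t=np.array([.5545,.2696,.286])+.0265*y
print("contact shift",M.T@(t-o["position"])*1e3)
E
```

```text
time: 1.97
position: [0.5575, 0.3241, 0.2841]
tool_rot: [0.722, 0.692, -0.002, -0.001]
ft_force: [0.2, -0.2, 0.6]
grip_width: 0.0006
grip_force: 0.0
time: 2.38
position: [0.558, 0.3168, 0.2872]
tool_rot: [0.722, 0.692, 0.001, 0.0]
ft_force: [-0.0, 0.5, -0.9]
grip_width: 0.0005
grip_force: 0.0
[0.55797216 0.31682829 0.28722777] [-0.03916732  0.45013195 -0.94401012]
contact shift [-20.84059745  -1.59559732   1.21217599]
```

View pics/s1.png

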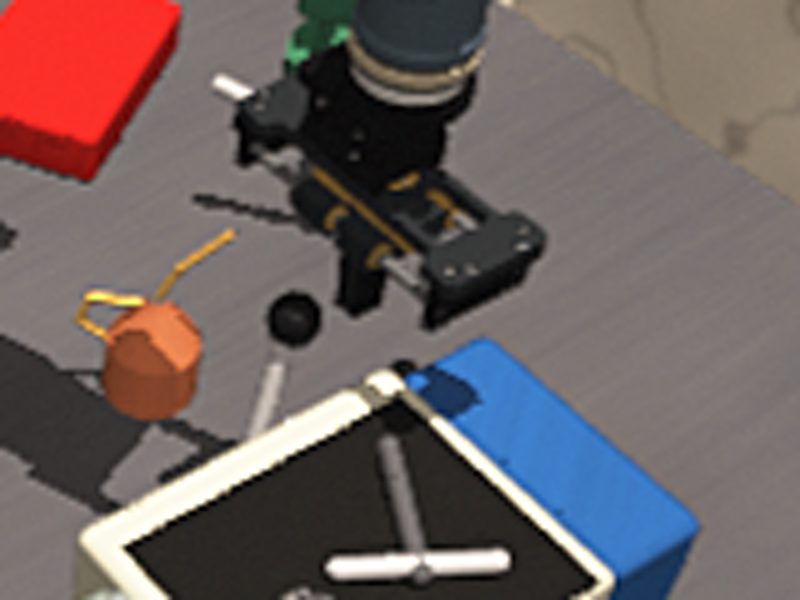

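The view shows the shut fingers (355,290) just to the +y side of the knob (295,320), at the right height. Now I'll push gently.

```bash
python3 -m crank '[-5,-1,0,0,0,0,255, -10,-1,0,0,0,0,255, -15,-1,0,0,0,0,255, -20,-1,0,0,0,0,255, -24,-1,0,0,0,0,255]'
python3 -m crank '[-3,0,0,0,0,0,255, -6,0,0,0,0,0,255, -9,0,0,0,0,0,255, -12,0,0,0,0,0,255, -15,0,0,0,0,0,255]'
```

```text
time: 2.85
position: [0.5558, 0.2926, 0.2866]
tool_rot: [0.722, 0.692, 0.001, -0.0]
ft_force: [-0.0, 5.4, 1.9]
grip_width: 0.0007
grip_force: 2.9
time: 3.27
position: [0.5552, 0.2788, 0.2875]
tool_rot: [0.722, 0.692, 0.001, -0.001]
ft_force: [-1.2, 3.8, 2.2]
grip_width: 0.0003
grip_force: 1.7
```

```bash
python3 -m crank '[-4,0,0,0,0,0,255, -8,0,0,0,0,0,255, -12,0,0,0,0,0,255, -16,0,0,0,0,0,255, -20,0,0,0,0,0,255]'
python3 -m crank '[-3,0,0,0,0,0,255, -6,0,0,0,0,0,255, -9,0,0,0,0,0,255, -12,0,0,0,0,0,255, -14,0,0,0,0,0,255]'
```

```text
time: 3.68
position: [0.5542, 0.2566, 0.286]
tool_rot: [0.722, 0.692, -0.001, 0.0]
ft_force: [0.6, 0.3, 0.7]
grip_width: 0.0007
grip_force: 0.0
time: 4.1
position: [0.5538, 0.2442, 0.2866]
tool_rot: [0.722, 0.692, 0.001, -0.001]
ft_force: [-0.2, 3.2, 0.3]
grip_width: 0.0004
grip_force: 1.7
```

The lever clicked into neutral, and the fingers are back in contact. I'll push on.

```bash
python3 -m crank '[-3,0,0,0,0,0,255, -6,0,0,0,0,0,255, -9,0,0,0,0,0,255, -12,0,0,0,0,0,255, -15,0,0,0,0,0,255]'
python3 -m crank '[-3,0,0,0,0,0,255, -6,0,0,0,0,0,255, -9,0,0,0,0,0,255, -12,0,0,0,0,0,255, -15,0,0,0,0,0,255]'
```

```text
time: 4.52
position: [0.553, 0.2284, 0.2867]
tool_rot: [0.722, 0.692, -0.0, 0.0]
ft_force: [-0.2, 1.9, 1.5]
grip_width: 0.0005
grip_force: 0.8
time: 4.93
position: [0.5523, 0.2131, 0.2862]
tool_rot: [0.722, 0.692, -0.001, 0.0]
ft_force: [-0.4, 0.6, 0.1]
grip_width: 0.0006
grip_force: 0.0
```

The force dropped, so the lever has run on to high. I'll ease forward to confirm it's home, stopping at light contact.

```bash
python3 -m crank '[-2,0,0,0,0,0,255, -4,0,0,0,0,0,255, -6,0,0,0,0,0,255, -8,0,0,0,0,0,255, -9,0,0,0,0,0,255]'
python3 -m crank '[-0.5,0,0,0,0,0,255, -1,0,0,0,0,0,255, -1.5,0,0,0,0,0,255, -2,0,0,0,0,0,255, -2,0,0,0,0,0,255]'
```

```text
time: 5.35
position: [0.5521, 0.2046, 0.2865]
tool_rot: [0.722, 0.692, -0.0, 0.0]
ft_force: [-0.1, 0.2, 0.3]
grip_width: 0.0003
grip_force: 0.0
time: 5.77
position: [0.552, 0.2029, 0.2865]
tool_rot: [0.722, 0.692, 0.0, 0.0]
ft_force: [0.0, 0.0, 0.4]
grip_width: 0.0007
grip_force: 0.0
```

There's no contact even this close to the home position. I'll back off and check with the cameras.

```bash
python3 -m crank '[15,0,0,0,0,0,255, 40,0,0,0,0,0,255, 70,0,-10,0,0,0,255, 100,0,-40,0,0,0,255, 120,0,-75,0,0,0,255]'
python3 -m crank '[0,0,-10,0,0,0,255, 0,0,-10,0,0,0,255, 0,0,-10,0,0,0,255, 0,0,-10,0,0,0,255, 0,0,-10,0,0,0,255]'
python3 - <<'E'
from h import *
S=robot.camera("scene");T=robot.camera("top")
p=np.hstack([cv2.resize(T["pixels"][60:210,180:330],(400,400),interpolation=2),cv2.resize(S["pixels"][120:220,340:440],(400,400),interpolation=2)]);cv2.imwrite("pics/end.png",p[:,:,::-1])
# expected knob at high, projected
y=np.array([.038,.999,0])
for n,c in(("S",S),("T",T)):
  E=np.array(c["extrinsics"]);K=np.array(c["intrinsics"])
  for a in(0,.6,.7):
    k=np.array([.5545,.2696,.276])+y*.14*(np.sin(.35-a)-np.sin(.35))+[0,0,.14*(np.cos(.35-a)-np.cos(.35))]
    q=E[:3,:3].T@(k-E[:3,3]);print(n,a,K[:2,:2]@q[:2]/q[2]+K[:2,2])
E
```

```text
time: 6.18
position: [0.5553, 0.3245, 0.3594]
tool_rot: [0.721, 0.693, -0.003, -0.002]
ft_force: [1.3, -0.1, 0.9]
grip_width: 0.0007
grip_force: 0.0
time: 6.6
position: [0.5562, 0.3214, 0.3692]
tool_rot: [0.722, 0.692, -0.002, -0.001]
ft_force: [-0.7, -0.9, -0.4]
grip_width: 0.0006
grip_force: 0.0
S 0 [398.81387512 153.0785303 ]
S 0.6 [377.34375209 163.36940738]
S 0.7 [373.62683306 166.19402352]
T 0 [228.3422367  172.52763572]
T 0.6 [261.61000635 174.61465659]
T 0.7 [267.24771336 175.15436037]
```

View pics/end.png

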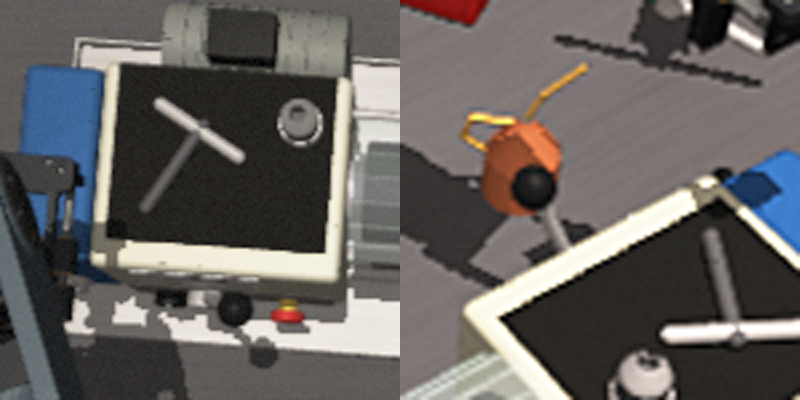

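The knob is at top (268,175.5) and scene (373.8,166.8), which matches the 0.70 rad projection. The chuck key, drill chuck and oil can are where they were, and the hand is clear.

```bash
python3 -c "
from rig import robot
print(robot.hand_in())"
```

```text
the job is handed in; nothing more can be done
None
```

The range lever was pushed through neutral and is fully home in high, as both cameras show; the hand is clear, nothing else was seen to move (the feed lever was hidden in the last views), and the job is handed in, with no verdict returned.

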